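Open and prop the machine cover

ROBOT

A 6-joint arm with a two-finger parallel gripper is mounted at the origin on the work surface. World frame = base frame: x ahead of the robot, y to its left, z up, the work surface at z = 0. Lengths are in mm, angles in degrees, forces in N, time in s.
With the tool pointing down it reaches from about 350 to 725 mm from the base axis. Payload 4.3 kg.
Tool frame: the origin (TCP) lies on the centre line of the jaws, within the pads' length; the fingertips stand 11 mm ahead of it and the grasp point (between the pads) lies 8 mm behind it (tips_ahead is the distance from the TCP to the fingertips, in mm); z points along the fingers, y is the direction in which the jaws open and shut (so a half turn about z gives the same grasp; the last joint's range is limited). The gripper opens to 85 mm and grips with 20 to 120 N. Pads are 22 mm wide; open, the fingers measure 114 mm over their backs; the gripper's body (76 mm by 85 mm) begins 54 mm behind the grasp point. The pads swing forward as they close: fully open they stand 13 mm farther back than shut.
Start: joints at [-72.84, 21.618, 4.641, 73.018, 0, 83.68], TCP at [229.109, -527.423, 242.329] pointing down, gripper open.
Joint ranges: [-156.06, 156.06], [-48.1, 94.91], [-58.44, 69.94], [-101.28, 121.22], [-78.64, 73.56], [-180, 180]. Speed limits (degrees/s): [147.25, 147.25, 180, 180, 180, 180].

INTERFACE

Orientations are given as a 3x3 rotation matrix whose columns are the frame's x, y, z axes.
In Python, from bench import observe, snapshot, finish_job, tips_ahead gives the robot as it stands.
- The arm moves only by the tool jog_arm, never from a script. Its argument "steps" is one flat list of numbers, 7 for each row, row after row: the shift along the tool's x, y, z in units of 30 cm (1.0 is 30 cm), then the turn, a rotation vector about the tool's x, y, z in units of 90 degrees (1.0 is 90 degrees), then the closure, from -1 (fully open) to 1 (shut). In form: [tx, ty, tz, ax, ay, az, grip, tx, ty, tz, ax, ay, az, grip, ...]. A call has 1 to 20 rows; each row is the pose to reach, as a shift and turn from the pose commanded when the call began, along the tool's axes at that moment; what a row does not reach only later rows make up. A row lasts 1/8 s, in which the tool goes at most 62.5 mm and 10.7 degrees, less where a joint would pass 70% of its speed; a pose out of reach is approached as far as the arm can. A call with a number of a shift or a turn outside -1 to 1 is refused whole. A call with a gripper value outside its range is refused whole. The fingers move at their own pace and stop on an object; "grip_force" is the grip in N (left out, the last holds). Time passes only in rows, so rows that repeat a pose let the fingers close. It gives the time, the measured TCP pose, the force and the opening at its end, in the units of the state.
- observe(): the state, without advancing time (a new reading comes with each control period).
- snapshot(name): name is "scene" or "top" or "wrist"; returns a dict with "pixels" (384x512x3 uint8, blue, green, red), "depth" (384x512 float32, mm along the optical axis (not along the pixel's ray), 0 where there is no reading), "fx", "fy", "cx", "cy" (pixels), "pose" (4x4, takes a point from camera to world coordinates); the wrist camera has in their place "tool_from_camera" (4x4, takes a point from camera to tool coordinates, whose origin is the TCP and whose axes are the flange's). Camera axes: x right, y down, z forward; pixel columns grow to the right and rows downward; lengths in mm; the calibration is good to about 2 mm. A picture is of the moment at which its call begins: read the wrist's pose just before it.
- finish_job(): hands the job in, once; it reports no verdict.
The state is a dict: "time_s": time; "joint_positions": joint angles; "dq": joint speeds; "joint_torque": joint torques, N m; "position": TCP position; "eef_rot": TCP orientation; "force": force on the tool from outside, world axes, zero at the start; "torque": the same for the moment, N m; "opening": finger opening in mm.
Only numpy, scipy, OpenCV 4.12 (cv2) and the standard library are available. Lean on these libraries where they do the work, as an engineer would, in place of code of your own. Each camera call takes 0.05 s, during which the arm holds its last target. There are 200 camera calls.

TASK

Lift the cream machine's service cover by its black bow handle to a little above its propped position, then swing the prop rod at its near end down over the grey socket block and press its ball foot into the holding hole until it clicks past the spring catch and the collar bears firmly on the socket, pushed home with about 12 to 15 N, so that the rod carries the cover. The plastic socket cracks under hard pushing: press by feel and never bear on it with more than 25 N. Leave the oil bottle, yarn cone and screwdriver where they stand, and let go at the end.

Things in the scene. Friction and masses are not known exactly. Their poses are not given: they have to be found in the camera images.
- machine: Cream steel drive housing on a pan, fixed to the bench, end-on to the robot. Origin: centre of the underside; x points away from the robot along the hinge line, y towards the hinge side, z up. The pan spans x -180 to +120, y -155 to +155, its top 30 high; the housing on it spans x -100 to +100, y -130 to +130, up to 113 high (mm). In front of the housing, at x -180 to -100, is the pan's open ledge with the socket block and, above it, the prop rod.
- cover (a joint): Angle of the cover about the hinge line, rad: 0 closed, grows as its free (-y) edge rises, stop at 1.10. Stiff friction hinges (1.2 N m) hold it where it is left; it weighs about 0.65 kg, so lifting at the handle takes about 10 N, pressing it down only a few N. Propped, it stands at about 0.73. The rod's foot clears the top of the socket only with the cover above 0.87; lift it to about 0.96.
- cover_hinge (a point): Point on the cover's hinge line, 118 mm above the bench, in line with the middle of the handle. Its axes are those of the machine: the hinge line runs along its x, and the handle and the rod pivot circle about that line.
- handle (a point): Middle of the black bow handle's round bar, 12 mm thick, 100 mm long along the machine's x, standing 35 mm above the cover's top, 225 mm from the hinge line. The point's axes turn with the cover (z is the cover's normal).
- prop (a joint): Angle of the prop rod from the cover, rad: 0 folded along the cover's near edge with the foot towards the hinge; grows as the foot swings down and towards the free edge. A stiff pivot (0.22 N m) keeps it where it is left. Below horizontal the rod dips by cover angle plus prop angle, so it stands upright when they add up to 1.571.
- rod_pivot (a point): Centre of the prop rod's pivot on the cover's near end, 215 mm from the hinge line and at its height when closed. The pivot axis is parallel to the hinge line, so the rod swings in an upright plane parallel to the housing's end face and 30 mm in front of it (the cover's edge is 26 mm behind this plane). The point's axes turn with the cover.
- rod_grip (a point): Middle of the rod's black ribbed finger sleeve, 16 mm thick and 70 mm long, 140 mm from the pivot. Site y runs along the rod from pivot to foot, x is the pivot axis (pointing away from the robot).
- rod_foot (a point): Centre of the 12 mm steel ball at the rod's foot, 83 mm beyond the middle of the sleeve and 223 mm from the pivot. Axes as rod_grip. Above it, on a 7 mm neck, is a 22 mm stop collar that the fitter has screwed up or down and locked: its underside lies somewhere between 11 and 15 mm above the ball's centre and is not measured.
- socket: Light grey plastic block, 44 x 64 x 22 mm, on the pan's near ledge, top 52 mm above the bench, in the rod's plane. Origin: centre of its underside; axes as the machine's. It must not be pressed with more than 25 N by anything. Of a push on the rod the cover's hinges take 2 to 5 N, the rest comes on the socket; once the collar touches it, a stiff arm adds some 20 N per mm.
- hole (a point): Centre of the holding hole's mouth in the socket's top. The hole is 14 mm along the machine's x and 15 mm along its y, 22 mm deep. 5 mm below the mouth a spring catch stands out from its wall; the ball clicks past it with a push of about 4 N. Home: the collar bears on the socket's top, the ball's centre is then 11 to 15 mm below this point (depending on the collar) and the rod is upright.
- oil: White oil bottle with a red cap, 48 mm across, 125 mm tall, standing; origin: centre of its underside.
- cone: Blue yarn cone, 84 mm across the foot, 120 mm tall, standing; origin: centre of its underside.
- driver: Screwdriver with an orange handle, lying on the bench; origin near its middle, x along the blade.

How it is judged (in metres and radians):
On the way, in this order (a step that is already met when the one before it is completed fails the run):
1. the cover is lifted above its propped position (over 0.87 rad) (value of joint cover above 0.87 rad), for 0.2 s.
2. the rod's ball foot stands over the holding hole, still above the socket (horizontal distance between rod_foot and hole below 0.02 m and z of rod_foot in the frame of hole above 0 m), for 0.05 s.
3. the ball foot is down in the hole, past the catch, and the collar is pushed firmly onto the socket (at least 6 N on it) (horizontal distance between rod_foot and hole below 0.005 m and z of rod_foot in the frame of hole below -0.0105 m and contact force between anything else and socket above 6 N), for 0.15 s.
At the end, for the whole second after the job is handed in: The ball centre is within 5 mm sideways of the hole centre and at least 10.5 mm below its mouth (home is 11 to 15 mm); the cover stands still on its rod at 0.70 to 0.76 rad; bottle, cone and screwdriver are within 30 mm of where they were, bottle and cone upright (horizontal distance between rod_foot and hole below 0.005 m and z of rod_foot in the frame of hole below -0.0105 m and value of joint cover between 0.7 and 0.76 rad and velocity of joint cover between -0.03 and 0.03 rad/s); the robot touches nothing.
It fails at once if the socket is pressed with more than 25 N (contact force between anything else and socket above 25 N).
It fails at once if a bystander is pushed more than 30 mm or tipped (distance of any of oil, cone, driver from where it was at the start of the episode above 0.03 m or angle between any of oil, cone's own z axis and vertical above 0.5 rad).
It also fails if it takes over 72 s, if anything falls off the work surface, if the arm or the gripper's body presses on something with over 40 N, if the wrist force passes 120 N, or if a joint passes its speed limit or range.

## Working session

There is one attempt and no reset: what is moved stays moved. The work goes in short steps, Python scripts to look and compute and a tool call to move; the robot and the scene stay as the last step left them, time stands still between calls to the robot, and variables do not carry over. Pictures are saved under pics/ and viewed, about 8 in all and at most 12, crops included, and the job is handed in when it is done.

Besides the shell and the picture viewer there is one more tool, called as name(argument=value, ...), one argument or row to a line, values as JSON. jog_arm: Moves the arm, as the interface text tells. Its arguments: {"type":"object","properties":{"steps":{"type":"array"},"grip_force":{"type":"number"}},"required":["steps"]}

```bash
mkdir -p pics; ls
python3 - <<'E'
from bench import *
import cv2,pickle
print(observe(), tips_ahead)
for n in("scene","top"):
    s=snapshot(n); pickle.dump(s,open(n+".pkl","wb")); cv2.imwrite(f"pics/{n}0.png",s["pixels"])
    print(n,s["fx"],s["fy"],s["cx"],s["cy"],s["pose"].round(3).tolist())
E
```

```text
pics
{'time_s': 0.0, 'joint_positions': array([-7.28403513e+01,  2.16630255e+01,  4.56310515e+00,  7.30172104e+01,
       -8.93325780e-04,  8.36809444e+01]), 'dq': array([ 0.03930494, -0.00913859,  0.10191736, -0.11377515, -0.00388062,
       -0.04567212]), 'joint_torque': array([ 1.05131581e-03, -4.63608062e+01,  2.69872355e+01,  2.10107613e-02,
       -1.49087100e-04,  1.18190929e-06]), 'position': array([ 228.90688574, -526.79164967,  241.35075671]), 'eef_rot': array([[ 9.17208277e-01,  3.98407574e-01, -6.18042555e-04],
       [ 3.98407998e-01, -9.17206231e-01,  1.94871578e-03],
       [ 2.09510644e-04, -2.03361134e-03, -9.99997910e-01]]), 'force': array([-0.08162987, -0.16431204,  0.59477403]), 'torque': array([-0.00249822, -0.02130027,  0.04344662]), 'opening': 85.4361122876494} 11.0
scene 385.484914749256 385.484914749256 251.6891127175657 190.59770244823915 [[-0.159, 0.781, -0.604, 1092.263], [0.987, 0.123, -0.1, 112.863], [-0.003, -0.612, -0.791, 772.447], [0.0, 0.0, 0.0, 1.0]]
top 404.1648256585052 404.1648256585052 262.2369715728918 191.30992671317858 [[0.026, -0.999, 0.039, 536.691], [-0.999, -0.024, 0.026, 18.313], [-0.025, -0.04, -0.999, 1020.963], [0.0, 0.0, 0.0, 1.0]]
```

View pics/scene0.png

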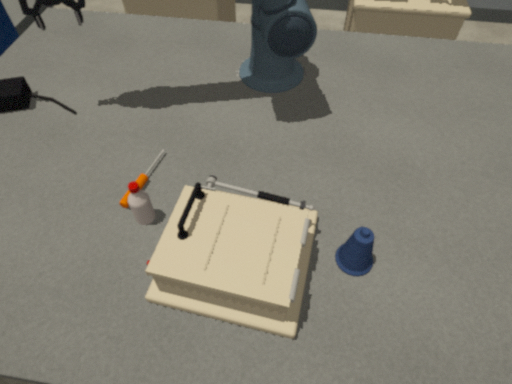

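View pics/top0.png

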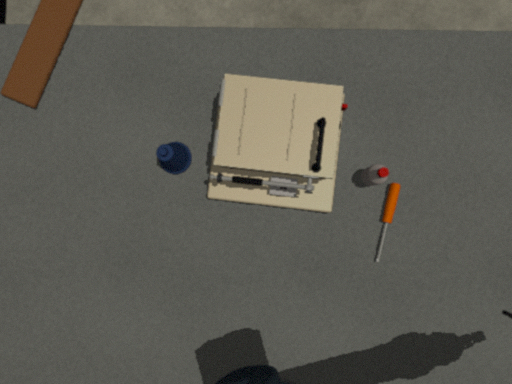

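The machine sits ahead of the robot with its hinge to the left (+y). In the top view the handle is at (320,145), the rod sleeve at (247,181) and the socket at about (284,189). The bottle is at (378,174), the cone at (174,157) and the driver at (388,220). I'll enlarge this area.

```bash
cat > h.py <<'E'
import numpy as np,cv2,pickle
def ray(s,u,v): return np.array([(u-s["cx"])/s["fx"],(v-s["cy"])/s["fy"],1.])
def atz(s,u,v,z):
    R=s["pose"][:3,:3];t=s["pose"][:3,3];d=R@ray(s,u,v);return t+d*(z-t[2])/d[2]
def atd(s,u,v):
    d=s["depth"][int(v+.5),int(u+.5)];return s["pose"][:3,:3]@(ray(s,u,v)*d)+s["pose"][:3,3]
E
python3 - <<'E'
from h import *
s=pickle.load(open("top.pkl","rb"))
c=s["pixels"][70:215,200:350]; c=cv2.resize(c,None,fx=4,fy=4,interpolation=cv2.INTER_CUBIC)
c=cv2.convertScaleAbs(c,alpha=1.0)
cv2.imwrite("pics/topc.png",c)
for u,v in[(322,122),(316,168),(247,181),(174,157),(380,174),(240,120),(310,120),(240,195),(284,189)]: print(u,v,atd(s,u,v).round(1))
E
```

```text
322 122 [721.  -82.6 165.2]
316 168 [623.  -72.3 162. ]
247 181 [594.9  76.9 113.6]
174 157 [647.9 249.3  92.7]
380 174 [ 616.7 -217.5  124. ]
240 120 [730.7  95.6 124.1]
310 120 [732.9 -60.4 128.3]
240 195 [565.4  98.5  30.9]
284 189 [581.8  -8.4  50.6]
```

View pics/topc.png

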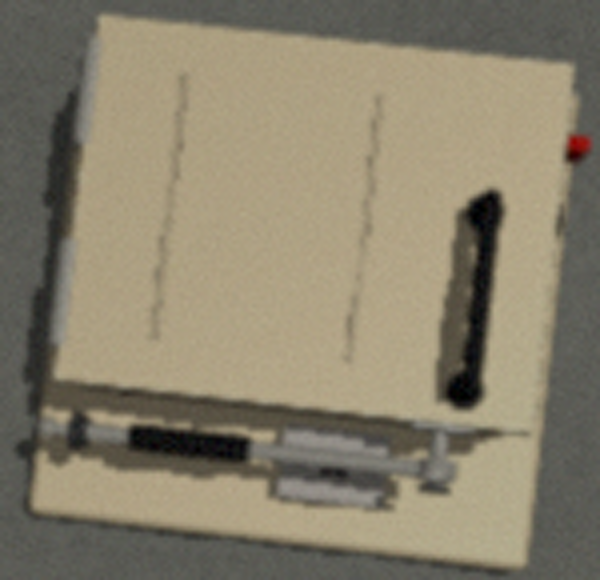

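Run:
```python
from h import *
s=pickle.load(open("top.pkl","rb"))
f=lambda u,v:((u+.5)/4-.5+200,(v+.5)/4-.5+70)
def p(n,u,v,z):
    q=atz(s,*f(u,v),z);print(n,q.round(1),"depth",atd(s,*f(u,v)).round(1));return q
a=p("hF",485,210,160);b=p("hN",463,388,160)
c=p("panHN",30,512,30);d=p("panFN",525,568,30)
e=p("piv",437,470,118);g=p("foot",45,432,118);h=p("sleeve",188,443,118)
for u,v in[(100,430),(280,453),(360,460)]:p("rod",u,v,118)
p("sockL",270,495,52);p("sockN",330,500,52)
# cover top corners
for u,v in[(98,15),(575,63),(545,433),(58,380)]:p("cov",u,v,124)
for n,x in(("handle",a-b),("pan",c-d),("rod",g-e)):
    print(n,np.linalg.norm(x).round(1),np.degrees(np.arctan2(x[1],x[0])).round(2))
pts=[p("",u,v,124) for u,v in[(150,100),(300,100),(430,150),(300,300),(150,300),(420,300)]]
```

```text
hF [721.8 -80.9 160. ] depth [720.2 -80.  167.7]
hN [626.1 -71.1 160. ] depth [626.1 -71.1 160. ]
panHN [556.9 179.5  30. ] depth [557.6 184.8  -2.6]
panFN [ 530.3 -124.5   30. ] depth [ 530.1 -129.2   -3. ]
piv [584.2 -61.9 118. ] depth [583.7 -61.  128.5]
foot [600.2 158.1 118. ] depth [601.3 160.5 102.7]
sleeve [596.   77.5 118. ] depth [596.2  77.7 114.6]
rod [602.1 127.2 118. ] depth [602.8 128.4 108.1]
rod [591.6  25.9 118. ] depth [591.7  25.9 115.7]
rod [588.8 -18.9 118. ] depth [588.7 -18.8 119.4]
sockL [570.3  31.8  52. ] depth [571.1  32.1  28.5]
sockN [568.1  -4.2  52. ] depth [568.2  -4.3  50.3]
cov [835.9 134.4 124. ] depth [876.8 150.3   1.2]
cov [ 813.3 -133.5  124. ] depth [ 852.3 -154.9   -2.4]
cov [ 605.8 -120.6  124. ] depth [ 6.154e+02 -1.398e+02 -3.000e-01]
cov [629.1 150.8 124. ] depth [638.8 164.7  29.7]
handle 96.3 -5.84
pan 305.1 85.0
rod 220.6 85.83
 [788.  103.7 124. ] depth [787.8 103.6 125. ]
 [789.6  19.5 124. ] depth [789.7  19.5 123.5]
 [762.7 -53.7 124. ] depth [761.7 -53.4 128.1]
 [676.9  16.8 124. ] depth [676.9  16.8 124. ]
 [675.1 100.6 124. ] depth [674.9 100.5 125.1]
 [678.4 -50.  124. ] depth [678.3 -49.9 124.6]
```

The pan edge, cover edges and handle give a machine yaw of about -5°, with the origin near (723, 12). The handle's middle is at about (674,-76,160), and the rod dips slightly towards the foot. Next is a pose helper, then the approach.

```bash
cat >> h.py <<'E'
from scipy.spatial.transform import Rotation as Ro
Y=np.radians(-5.0); RM=Ro.from_euler('z',Y).as_matrix(); O=np.array([722.9,11.8,0])
HY=131. # hinge y
def m2w(p): return O+RM@np.array(p,float)
def w2m(p): return RM.T@(np.array(p)-O)
def tool(phi,tau):
    """tool x fwd along machine x, z down; tilted forward by tau (z towards +x), then turned about machine x by phi (deg)"""
    B=np.array([[1,0,0],[0,-1,0],[0,0,-1.]])
    return RM@Ro.from_euler('x',phi,degrees=True).as_matrix()@Ro.from_euler('y',-tau,degrees=True).as_matrix()@B
def rows(ps,o=None):
    from bench import observe
    o=o or observe();R0=o["eef_rot"];p0=o["position"]
    for p,R in ps:
        print(((R0.T@(np.array(p)-p0))/300).round(4).tolist(),(Ro.from_matrix(R0.T@R).as_rotvec(degrees=True)/90).round(4).tolist())
E
python3 - <<'E'
from h import *
R=tool(0,30); print(R.round(2).tolist())
h=np.array([674,-76,160.])
rows([((380,-374,270),tool(0,0)),((450,-300,270),tool(0,15)),(h+R[:,2]*(8-90),R)])
E
```

```text
[[0.86, -0.09, 0.5], [-0.08, -1.0, -0.04], [0.5, 0.0, -0.87]]
[0.6649, -0.2668, -0.0945] [-0.0012, 0.0002, 0.3165]
[0.9771, -0.4001, -0.0942] [-0.0426, 0.1634, 0.3145]
[1.8393, -0.8523, 0.0367] [-0.084, 0.3265, 0.3088]
```

jog_arm(
  steps=[0.2,-0.08,-0.05,0,0,0.1,-1,0.4,-0.16,-0.08,0,0,0.2,-1,0.66,-0.27,-0.095,0,0,0.3165,-1,0.977,-0.4,-0.094,-0.0426,0.1634,0.3145,-1,0.977,-0.4,-0.094,-0.0426,0.1634,0.3145,-1,0.977,-0.4,-0.094,-0.0426,0.1634,0.3145,-1,0.977,-0.4,-0.094,-0.0426,0.1634,0.3145,-1],
)

```text
time_s: 0.98
position: [450.1, -300.2, 270.4]
eef_rot: [[0.962, -0.086, 0.257], [-0.082, -0.996, -0.024], [0.259, 0.002, -0.966]]
force: [-0.7, -1.0, 0.2]
opening: 85.5
```

Run:
```python
from h import *
from bench import observe
o=observe();print(o["position"],o["joint_positions"].round(1),o["force"])
R=tool(0,30)
h=np.array([674,-76,160.])
rows([(h+R[:,2]*(8-90),R),(h+R[:,2]*8,R)])
```

```text
[ 450.11847882 -300.23738192  270.40347615] [-45.8   6.5 -12.9  59.    9.7 140.1] [-0.67893161 -1.03807029  0.15825932]
[0.4907, -0.8093, 0.2654] [0.001, 0.1669, 0.0013]
[0.5684, -0.8096, 0.5552] [0.001, 0.1669, 0.0013]
```

jog_arm(
  steps=[0.49,-0.81,0.265,0,0.167,0,-1,0.49,-0.81,0.265,0,0.167,0,-1,0.49,-0.81,0.265,0,0.167,0,-1,0.49,-0.81,0.265,0,0.167,0,-1,0.49,-0.81,0.265,0,0.167,0,-1,0.49,-0.81,0.265,0,0.167,0,-1,0.49,-0.81,0.265,0,0.167,0,-1],
)

```text
time_s: 1.85
position: [633.2, -74.3, 231.0]
eef_rot: [[0.863, -0.089, 0.498], [-0.076, -0.996, -0.047], [0.5, 0.002, -0.866]]
force: [0.4, 0.3, 0.4]
opening: 85.1
```

Run:
```python
from h import *
from bench import *
o=observe();print(o["position"],o["joint_positions"].round(1),o["force"])
s=snapshot("wrist"); print(s["tool_from_camera"].round(3).tolist(),s["fx"],s["cx"],s["cy"])
s["pose"]=np.eye(4);T=np.eye(4);T[:3,:3]=o["eef_rot"];T[:3,3]=o["position"];s["pose"]=T@s["tool_from_camera"]
pickle.dump(s,open("w1.pkl","wb"));cv2.imwrite("pics/w1.png",s["pixels"])
```

```text
[633.16679149 -74.26821702 230.97894204] [-14.6   6.  -26.4  27.9   4.6 171.7] [0.44567106 0.29371576 0.37538675]
[[0.002, -0.949, -0.315, 81.084], [1.0, 0.001, 0.001, 0.198], [-0.0, -0.315, 0.949, -132.768], [0.0, 0.0, 0.0, 1.0]] 344.0652574530501 257.46312930692017 192.83475397539786
```

View pics/w1.png

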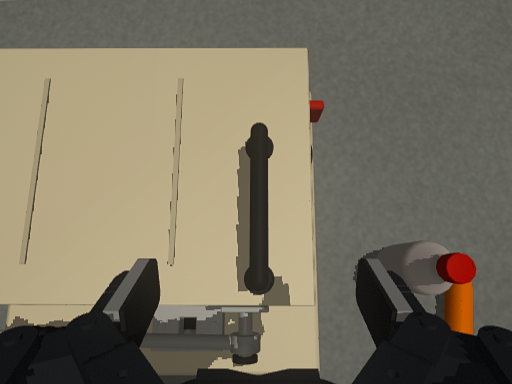

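The bar runs from (259,135) to (258,280) and is centred on the jaw midline. Joint 6 is close to its limit, so I'll take the half-turned grasp.

jog_arm(
  steps=[0,0,0,0,0,-0.1,-1,0,0,0,0,0,-0.2,-1,0,0,0,0,0,-0.3,-1,0,0,0,0,0,-0.4,-1,0,0,0,0,0,-0.5,-1,0,0,0,0,0,-0.6,-1,0,0,0,0,0,-0.7,-1,0,0,0,0,0,-0.8,-1,0,0,0,0,0,-0.9,-1,0,0,0,0,0,-1,-1,0,0,0,0,0,-1,-1],
)

```text
time_s: 3.28
position: [632.8, -74.6, 231.7]
eef_rot: [[0.092, 0.862, 0.499], [0.996, -0.079, -0.047], [-0.001, 0.501, -0.865]]
force: [0.1, 0.3, -0.1]
opening: 85.4
```

jog_arm(
  steps=[0,0,0,0,0,-0.1,-1,0,0,0,0,0,-0.2,-1,0,0,0,0,0,-0.3,-1,0,0,0,0,0,-0.4,-1,0,0,0,0,0,-0.5,-1,0,0,0,0,0,-0.6,-1,0,0,0,0,0,-0.7,-1,0,0,0,0,0,-0.8,-1,0,0,0,0,0,-0.9,-1,0,0,0,0,0,-1,-1,0,0,0,0,0,-1,-1],
)

```text
time_s: 4.65
position: [633.1, -73.8, 231.6]
eef_rot: [[-0.862, 0.092, 0.499], [0.08, 0.996, -0.046], [-0.501, -0.0, -0.865]]
force: [0.3, -1.2, 0.9]
opening: 85.4
```

```bash
cat >> h.py <<'E'
F=np.diag([-1.,-1,1])
_t=tool
def tool(phi,tau): return _t(phi,tau)@F   # half-turned grasp
E
python3 - <<'E'
from h import *
from bench import *
o=observe();print(o["position"],o["joint_positions"].round(1),o["force"])
s=pickle.load(open("w1.pkl","rb"))
pts=[atd(s,259,v) for v in range(160,265,8)]
for p in pts[::3]: print(p.round(1),w2m(p).round(1))
a=atd(s,259,147);b=atd(s,258,280);print(a,b,np.degrees(np.arctan2((a-b)[1],(a-b)[0])))
mid=np.mean(pts,0);print(mid)
# cover near edge, hinge etc
for u,v in [(100,60),(290,60),(100,290),(290,290),(245,330),(110,340),(150,340)]: print(u,v,atd(s,u,v).round(1),w2m(atd(s,u,v)).round(1))
h=np.array([674,mid[1],159.]);h[1]=np.interp(674,[pts[-1][0],pts[0][0]],[pts[-1][1],pts[0][1]])
R=tool(0,30);print(h)
rows([(h+R[:,2]*8,R)])
E
```

```text
[633.05302583 -73.75257199 231.63348189] [-14.5   5.9 -26.4  27.9   4.6  -8. ] [ 0.28359971 -1.23932652  0.86791692]
[703.3 -82.  169.4] [-11.3 -95.1 169.4]
[687.4 -80.6 168.8] [-27.4 -95.1 168.8]
[671.5 -79.2 169.5] [-43.3 -95.1 169.5]
[656.3 -77.8 170. ] [-58.6 -95.1 170. ]
[641.5 -76.5 168.9] [-73.4 -95.1 168.9]
[712.4098446  -82.79574215 168.96220177] [627.22488291 -74.60433549 170.80354659] -5.492687744198066
[669.44200915 -78.98013848 168.8331966 ]
100 60 [814.6  41.2 126.7] [ 88.8  37.3 126.7]
290 60 [ 799.9 -116.8  128.5] [  87.9 -121.4  128.5]
100 290 [628.3  40.6 126.4] [-96.8  20.5 126.4]
290 290 [616.3 -97.1 128.4] [ -96.7 -117.8  128.4]
245 330 [591.5 -62.4 126.4] [-124.4  -85.3  126.4]
110 340 [620.1 -32.7 285.9] [-98.5 -53.3 285.9]
150 340 [589.7   7.2 119.9] [-132.3  -16.2  119.9]
[674.         -79.38041884 159.        ]
[0.0023, -0.006, 0.3052] [-0.0016, 0.0009, -0.0027]
```

jog_arm(
  steps=[0,-0.006,0.1,0,0,0,-1,0,-0.006,0.2,0,0,0,-1,0,-0.006,0.297,0,0,0,-1,0,-0.006,0.297,0,0,0,-1,0,-0.006,0.297,0,0,0,1,0,-0.006,0.297,0,0,0,1,0,-0.006,0.297,0,0,0,1,0,-0.006,0.297,0,0,0,1,0,-0.006,0.297,0,0,0,1,0,-0.006,0.297,0,0,0,1,0,-0.006,0.297,0,0,0,1],
  grip_force=50,
)

```text
time_s: 6.02
position: [677.6, -79.1, 154.6]
eef_rot: [[-0.862, 0.088, 0.499], [0.075, 0.996, -0.046], [-0.501, -0.003, -0.865]]
force: [-2.2, -3.7, 2.3]
opening: 10.6
```

```bash
cat >> h.py <<'E'
def bar(th):
    r=np.hypot(225,44);a=np.arctan2(44,225)+th
    return np.array([-42,130-r*np.cos(a),118+r*np.sin(a)])
E
python3 - <<'E'
from h import *
from bench import *
o=observe();p0=o["position"];R0=o["eef_rot"];print(o["joint_positions"].round(1))
g0=p0-8*R0[:,2]
print(w2m(g0))
ps=[]
for th in np.linspace(.097,.97,10):
    R=RM@Ro.from_euler('x',-.4*th).as_matrix()@RM.T@R0
    g=g0+RM@(bar(th)-bar(0)); ps.append((g+8*R[:,2],R))
rows(ps,o)
E
```

```text
[-13.9  15.  -27.8  17.4   4.3  -7.7]
[-41.16955868 -94.51668273 161.48033021]
[-0.0361, 0.0166, -0.0623] [0.0214, -0.0, -0.0124]
[-0.0712, 0.0402, -0.1229] [0.0427, -0.0, -0.0248]
[-0.1049, 0.0704, -0.1812] [0.0641, -0.0001, -0.0371]
[-0.137, 0.1069, -0.2366] [0.0855, -0.0001, -0.0495]
[-0.1671, 0.1495, -0.2887] [0.1069, -0.0001, -0.0619]
[-0.195, 0.1977, -0.3369] [0.1282, -0.0001, -0.0743]
[-0.2204, 0.2511, -0.3808] [0.1496, -0.0002, -0.0867]
[-0.243, 0.3091, -0.42] [0.171, -0.0002, -0.0991]
[-0.2627, 0.3712, -0.4541] [0.1924, -0.0002, -0.1114]
[-0.2793, 0.4368, -0.4829] [0.2137, -0.0002, -0.1238]
```

jog_arm(
  steps=[-0.018,0.008,-0.031,0.011,0,-0.006,1,-0.036,0.017,-0.062,0.021,0,-0.012,1,-0.071,0.04,-0.123,0.043,0,-0.025,1,-0.105,0.07,-0.181,0.064,0,-0.037,1,-0.137,0.107,-0.237,0.085,0,-0.05,1,-0.167,0.15,-0.289,0.107,0,-0.062,1,-0.195,0.198,-0.337,0.128,0,-0.074,1,-0.22,0.251,-0.381,0.15,0,-0.087,1,-0.243,0.309,-0.42,0.171,0,-0.099,1,-0.263,0.371,-0.454,0.192,0,-0.111,1,-0.279,0.437,-0.483,0.214,0,-0.124,1,-0.279,0.437,-0.483,0.214,0,-0.124,1,-0.279,0.437,-0.483,0.214,0,-0.124,1],
)

```text
time_s: 7.65
position: [689.8, 52.1, 324.6]
eef_rot: [[-0.877, 0.083, 0.474], [-0.115, 0.92, -0.374], [-0.467, -0.382, -0.797]]
force: [-2.6, -3.2, 6.9]
opening: 10.4
```

Run:
```python
from h import *
from bench import *
o=observe();p0=o["position"];R0=o["eef_rot"];print(o["joint_positions"].round(1),o["force"])
g=w2m(p0-8*R0[:,2]);print(g, "theta",np.arctan2(g[2]-118,130-g[1])-np.arctan2(44,225), np.hypot(g[2]-118,130-g[1]))
for n in("scene",):
    s=snapshot(n); pickle.dump(s,open(n+"2.pkl","wb")); cv2.imwrite("pics/scene2.png",cv2.resize(s["pixels"][80:340,100:400],None,fx=2.6,fy=2.3))
```

```text
[ 10.3  14.   -5.   44.4 -26.9   2.8] [-2.60725075 -3.20036596  6.86265659]
[-40.48433628  39.88276576 330.95651954] theta 0.9773566123128348 231.2392594754849
```

View pics/scene2.png

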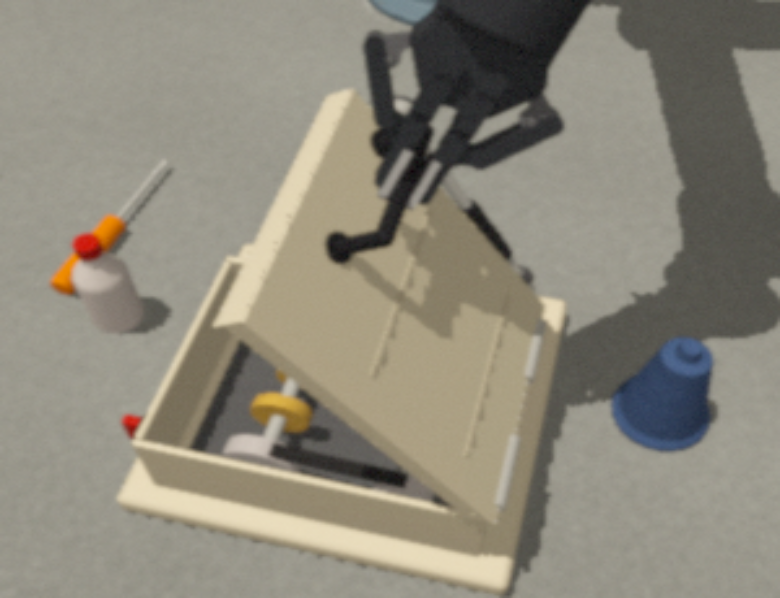

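Cover is up at about 0.97. I'll release with a partial opening, so the fingers stay off the tilted cover, and back away.

jog_arm(
  steps=[0,0,0,0,0,0,0.3,0,0,0,0,0,0,0.3,0,0,0,0,0,0,0.3,0,0,-0.05,0,0,0,0.3,0,0,-0.15,0,0,0,0.3,0,0,-0.25,0,0,0,0,0,0,-0.35,0,0,0,-0.3,0,0,-0.4,0,0,0,-0.3,0,0,-0.4,0,0,0,-0.3],
)

```text
time_s: 8.82
position: [632.5, 97.9, 420.1]
eef_rot: [[-0.877, 0.081, 0.474], [-0.115, 0.922, -0.37], [-0.467, -0.379, -0.799]]
force: [0.5, -0.0, -0.3]
opening: 55.5
```

```bash
cat >> h.py <<'E'
def piv(th): return np.array([-130,130-215*np.cos(th),118+215*np.sin(th)])
def rod(th,dip,L): return piv(th)+L*np.array([0,np.cos(dip),-np.sin(dip)])
E
python3 - <<'E'
from h import *
from bench import *
o=observe();print(o["position"],o["joint_positions"].round(1),o["force"],o["opening"])
dip=1.05;R=tool(90-np.degrees(dip),60)
s=m2w(rod(.97,dip,140)); print(s,R.round(2).tolist())
rows([(s-R[:,2]*100,R),(s+R[:,2]*5,R)])
E
```

```text
[632.51758566  97.8808249  420.07613774] [ 16.2   9.8   4.3  60.8 -29.2   8.9] [ 0.53673292 -0.01725297 -0.29203273] 55.47269566510841
[600.20334359 100.95352179 173.91117678] [[-0.46, 0.08, 0.88], [0.47, 0.86, 0.17], [-0.75, 0.5, -0.43]]
[0.6739, 0.1803, 0.3668] [-0.4128, -0.3068, 0.4149]
[0.4664, 0.3184, 0.6125] [-0.4128, -0.3068, 0.4149]
```

jog_arm(
  steps=[0.3,0.05,0,-0.07,-0.05,0.07,-0.3,0.45,0.1,0.15,-0.14,-0.1,0.14,-0.3,0.6,0.15,0.25,-0.21,-0.153,0.207,-0.3,0.674,0.18,0.367,-0.413,-0.307,0.415,-0.3,0.674,0.18,0.367,-0.413,-0.307,0.415,-0.3,0.674,0.18,0.367,-0.413,-0.307,0.415,-0.3,0.674,0.18,0.367,-0.413,-0.307,0.415,-0.3,0.674,0.18,0.367,-0.413,-0.307,0.415,-0.3,0.674,0.18,0.367,-0.413,-0.307,0.415,-0.3],
)

```text
time_s: 9.95
position: [577.8, 82.2, 303.1]
eef_rot: [[-0.525, 0.109, 0.844], [0.46, 0.871, 0.174], [-0.716, 0.479, -0.508]]
force: [-0.0, 0.1, 0.2]
opening: 55.7
```

Run:
```python
from h import *
from bench import *
o=observe();print(o["position"],o["joint_positions"].round(1),o["force"])
s=snapshot("wrist"); T=np.eye(4);T[:3,:3]=o["eef_rot"];T[:3,3]=o["position"];s["pose"]=T@s["tool_from_camera"]
pickle.dump(s,open("w2.pkl","wb"));cv2.imwrite("pics/w2.png",s["pixels"])
```

```text
[577.81467626  82.22352242 303.12716972] [ -5.9 -14.4 -58.4 -12.3  15.   24.7] [-0.01624124  0.09967433  0.22094715]
```

View pics/w2.png

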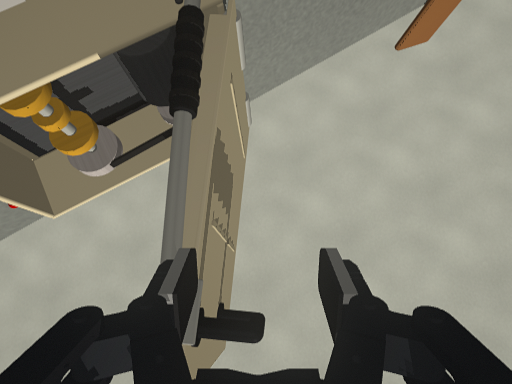

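Joint 3 is at its limit, so the tool is too level for this spot. In the picture the sleeve is at (187,60) and the rod leans a little to the left. I'll fit the arm's kinematics from the logged poses to choose a feasible tilt.

```bash
cat > kin.py <<'E'
from h import *
D=[([-72.84,21.663,4.563,73.017,0,83.68],[228.9,-526.8,241.35],[-.0006,.0019,-1]),
([-45.8,6.5,-12.9,59,9.7,140.1],[450.12,-300.24,270.4],[.257,-.024,-.966]),
([-14.6,6,-26.4,27.9,4.6,171.7],[633.2,-74.3,231],[.498,-.047,-.866]),
([-13.9,15,-27.8,17.4,4.3,-7.7],[677.6,-79.1,154.6],[.499,-.046,-.865]),
([10.3,14,-5,44.4,-26.9,2.8],[689.8,52.1,324.6],[.474,-.374,-.797]),
([16.2,9.8,4.3,60.8,-29.2,8.9],[632.5,97.9,420.1],[.474,-.37,-.799]),
([-5.9,-14.4,-58.4,-12.3,15,24.7],[577.8,82.2,303.1],[.844,.174,-.508])]
A=[];b=[]
for q,p,z in D:
    q=np.radians(q);c,s=np.cos(q[0]),np.sin(q[0]);e=q[1]-q[2]
    # unknown h,r0,L1,a,L2,c2,d
    A.append([0,1,np.sin(q[1]),np.cos(q[1]),np.cos(e),np.sin(e),c*z[0]+s*z[1]]);b.append(c*p[0]+s*p[1])
    A.append([1,0,np.cos(q[1]),-np.sin(q[1]),-np.sin(e),np.cos(e),z[2]]);b.append(p[2])
    A.append([0]*6+[-s*z[0]+c*z[1]]);b.append(-s*p[0]+c*p[1])
X,res,rk,sv=np.linalg.lstsq(np.array(A),np.array(b),rcond=None)
h,r0,L1,a,L2,c2,d=X
from scipy.optimize import fsolve
LIM=[(-156,156),(-48.1,94.9),(-58.44,69.9),(-101,121),(-78.6,73.6)]
def ik(p,R):
    z=R[:,2];w=np.array(p)-d*z;q1=np.arctan2(w[1],w[0]);r=np.hypot(w[0],w[1])
    def f(q):
        e=q[0]-q[1];return [r0+L1*np.sin(q[0])+a*np.cos(q[0])+L2*np.cos(e)+c2*np.sin(e)-r,h+L1*np.cos(q[0])-a*np.sin(q[0])-L2*np.sin(e)+c2*np.cos(e)-w[2]]
    q,_,ok,_=fsolve(f,[0,-.4],full_output=1)
    e=q[0]-q[1]
    zp=np.array([np.cos(q1)*z[0]+np.sin(q1)*z[1],-np.sin(q1)*z[0]+np.cos(q1)*z[1],z[2]])
    q5=np.arcsin(zp[1]);pitch=np.arctan2(-zp[2],zp[0])
    return np.degrees([q1,q[0],q[1],pitch-e,q5]).round(1),ok
if __name__=="__main__":
    print(X.round(1),rk,np.abs(np.array(A)@X-b).max().round(2))
    for t in(30,40,45,50,60):
        print(t)
        for th,dip in((.97,1.05),(.97,1.4),(.96,1.73),(.73,1.571)):
            R=tool(90-np.degrees(dip),t);s=m2w(rod(th,dip,140))
            print("  ",ik(s-R[:,2]*80,R),ik(s+R[:,2]*5,R))
E
python3 kin.py
python3 - <<'E'
from h import *
s=pickle.load(open("w2.pkl","rb"))
for u,v in[(190,10),(187,40),(185,70),(182,105),(178,150),(174,200),(170,245)]:
    print(u,v,w2m(atd(s,u,v)).round(1))
E
```

```text
[213.8  13.7 377.2  94.7 334.6 107.4 291.9] 7 65.31
30
   (array([ -6. ,  -3.9, -45.8,  14.9,  26.1]), 1) (array([ -1.2,   6.4, -43.8,   4.7,  23.4]), 1)
   (array([  2.4,  -4.7, -42.9,  20.7,   4.7]), 1) (array([  3.3,   5.9, -42.1,  10.8,   4.2]), 1)
   (array([ 10.3,  -3. , -41.1,  24.4, -15.3]), 1) (array([  7.5,   6.8, -41.1,  14. , -14. ]), 1)
   (array([  1.3,  -3. , -46.4,  16.7,  -3.2]), 1) (array([  0.7,   8.2, -45. ,   6.9,  -2.9]), 1)
40
   (array([ -3.2,  -9. , -57.6,  -3.2,  21.1]), 1) (array([  1.1,   3.7, -52.7, -12.1,  18.1]), 1)
   (array([  4.5,  -9.7, -55.2,   3.5,   1.3]), 1) (array([  4.8,   3.3, -51.5,  -5.7,   1.1]), 1)
   (array([ 11.6,  -8.1, -53.6,   6.9, -17.5]), 1) (array([  8.1,   4. , -50.7,  -3. , -15.3]), 1)
   (array([  2.3,  -7.3, -58.6,  -1. ,  -4.7]), 1) (array([  1.3,   6.1, -54.2, -10.2,  -4. ]), 1)
45
   (array([ -1.1, -10.5, -63. , -12.4,  17.7]), 1) (array([  2.7,   3.1, -56.7, -20.5,  14.7]), 1)
   (array([  5.8, -11.1, -60.8,  -5.5,  -0.8]), 1) (array([  5.6,   2.7, -55.7, -14.2,  -0.7]), 1)
   (array([ 12.2,  -9.7, -59.5,  -2.4, -18.4]), 1
[... 460 characters left out ...]
  3.3,  -8.6, -69.5, -20.7,  -6.4]), 1) (array([  1.9,   6.4, -62.2, -28.4,  -5.3]), 1)
60
   (array([  7.7,  -9.6, -76.6, -41.3,   3. ]), 1) (array([  8.5,   5.1, -66.3, -45.6,   2.3]), 1)
   (array([ 10.8,  -9.9, -75.7, -35.9,  -8.8]), 1) (array([  8.6,   5.1, -66.2, -41.5,  -7. ]), 1)
   (array([ 13.4,  -9.2, -75.1, -34.2, -20.4]), 1) (array([  8.5,   5.2, -66.3, -40.6, -16.2]), 1)
   (array([  4.5,  -5.3, -78.9, -43.3,  -8.2]), 1) (array([  2.5,   9.5, -68.6, -47.9,  -6.5]), 1)
190 10 [-139.7   95.5  149.9]
187 40 [-139.2   84.9  167.8]
185 70 [-141.    75.   186.9]
182 105 [-140.3   64.3  205.6]
178 150 [-137.1   51.1  226.8]
174 200 [-137.7   37.7  251.1]
170 245 [-136.7   26.3  270.6]
```

```bash
sed -i 's/np.sin(e),c\*z\[0\]+s\*z\[1\]\])/np.sin(e),c*z[0]+s*z[1],0])/; s/np.cos(e),z\[2\]\])/np.cos(e),z[2],0])/; s/A.append(\[0\]\*6+\[-s\*z\[0\]+c\*z\[1\]\])/A.append([0]*6+[-s*z[0]+c*z[1],1])/; s/^h,r0,L1,a,L2,c2,d=X/h,r0,L1,a,L2,c2,d,lat=X/; s/q1=np.arctan2(w\[1\],w\[0\]);r=np.hypot(w\[0\],w\[1\])/rr=np.hypot(w[0],w[1]);q1=np.arctan2(w[1],w[0])-np.arcsin(lat\/rr);r=np.sqrt(rr**2-lat**2)/' kin.py; python3 kin.py
```

```text
[226.6  18.8 403.3  70.3 342.1  95.4 325.7  64.8] 8 23.62
30
   (array([-17.9,  -3.9, -45.3,  21. ,  32.1]), 1) (array([-11.7,   6.4, -44.3,   8.5,  29.1]), 1)
   (array([ -7.6,  -5. , -42.2,  22.8,   9.8]), 1) (array([ -5.7,   5.6, -42.4,  11.8,   8.8]), 1)
   (array([  2.3,  -3.1, -40.2,  23.7, -11.5]), 1) (array([  0.1,   6.7, -41. ,  12.7, -10.4]), 1)
   (array([ -8. ,  -3.2, -45.6,  17.6,   1.5]), 1) (array([ -7.7,   8.1, -45.2,   6.8,   1.3]), 1)
40
   (array([-16.7,  -9.3, -57.7,   1.9,  30.2]), 1) (array([-10.1,   3.6, -53.9,  -9.9,  25.9]), 1)
   (array([ -6.9, -10.3, -54.9,   5.2,   8.7]), 1) (array([ -4.9,   2.9, -52.3,  -5.6,   7.4]), 1)
   (array([  2.5,  -8.4, -53.1,   5.8, -11.8]), 1) (array([ -0. ,   3.8, -51.2,  -4.9, -10.2]), 1)
   (array([ -8.5,  -7.8, -58.3,  -0.5,   2.3]), 1) (array([ -8. ,   6. , -55. , -11. ,   1.9]), 1)
45
   (array([-15.5, -10.9, -63.4,  -8.3,  28.3]), 1) (array([ -8.9,   3.2, -58.3, -19.4,  23.5]), 1)
   (array([ -6.2, -11.9, -60.9,  -4.3,   7.8]), 1) (array([ -4.4,   2.5, -56.9, -14.8,   6.5]), 1)
   (array([  2.4, -10.1, -59.3,  -3.8, -11.
[... 252 characters left out ...]
, 1)
   (array([ -5.4, -12.5, -66.6, -14.5,   6.6]), 1) (array([ -3.8,   2.8, -61.1, -24.4,   5.3]), 1)
   (array([  2.2, -10.9, -65.2, -14. , -11.4]), 1) (array([ -0.5,   3.5, -60.5, -23.9,  -9.3]), 1)
   (array([ -9.2,  -8.9, -70.1, -21.1,   3.2]), 1) (array([ -8.4,   6.8, -63.8, -30.6,   2.6]), 1)
60
   (array([ -8.1,  -9.2, -78.4, -42.2,  17.2]), 1) (array([ -3.5,   6.4, -68.8, -48.8,  13. ]), 1)
   (array([ -3.1,  -9.8, -77. , -37.7,   3.3]), 1) (array([ -2.3,   6.2, -68.5, -45.1,   2.5]), 1)
   (array([  1.3,  -8.7, -76.2, -37.4, -10. ]), 1) (array([ -1.4,   6.5, -68.3, -44.9,  -7.7]), 1)
   (array([ -9.9,  -4.2, -80.5, -46.2,   4.3]), 1) (array([ -8.7,  11.4, -70.9, -52.3,   3.2]), 1)
```

```bash
cat > kin.py <<'E'
from h import *
from scipy.optimize import least_squares
D=[([-72.84,21.663,4.563,73.017,0],[228.9,-526.8,241.35],[-.0006,.0019,-1]),
([-45.8,6.5,-12.9,59,9.7],[450.12,-300.24,270.4],[.257,-.024,-.966]),
([-14.6,6,-26.4,27.9,4.6],[633.2,-74.3,231],[.498,-.047,-.866]),
([-13.9,15,-27.8,17.4,4.3],[677.6,-79.1,154.6],[.499,-.046,-.865]),
([10.3,14,-5,44.4,-26.9],[689.8,52.1,324.6],[.474,-.374,-.797]),
([16.2,9.8,4.3,60.8,-29.2],[632.5,97.9,420.1],[.474,-.37,-.799]),
([-5.9,-14.4,-58.4,-12.3,15],[577.8,82.2,303.1],[.844,.174,-.508])]
def fk(q,X):
    h,r0,L1,a,L2,c2,d,lat,e4,f4=X;q=np.radians(q);e=q[1]-q[2];p=e+q[3]
    r=r0+L1*np.sin(q[1])+a*np.cos(q[1])+L2*np.cos(e)+c2*np.sin(e)+(e4+d*np.cos(q[4]))*np.cos(p)+f4*np.sin(p)
    z=h+L1*np.cos(q[1])-a*np.sin(q[1])-L2*np.sin(e)+c2*np.cos(e)-(e4+d*np.cos(q[4]))*np.sin(p)+f4*np.cos(p)
    l=lat+d*np.sin(q[4]);c,s=np.cos(q[0]),np.sin(q[0])
    return np.array([c*r-s*l,s*r+c*l,z])
def zt(q):
    q=np.radians(q);p=q[1]-q[2]+q[3];r,z,l=np.cos(q[4])*np.cos(p),-np.cos(q[4])*np.sin(p),np.sin(q[4]);c,s=np.cos(q[0]),np.sin(q[0])
    return np.array([c*r-s*l,s*r+c*l,z])
x0=[220,0,400,0,340,0,200,64,80,0]
S=least_squares(lambda X:np.r_[np.concatenate([fk(q,X)-p for q,p,_ in D]),(X-x0)*.003],x0);X=S.x
def ik(p,R):
    f=lambda q:np.r_[fk(q,X)-p,300*(zt(q)-R[:,2])]
    s=least_squares(f,[0,5,-50,0,10]);return s.x.round(1),round(np.abs(s.fun).max(),2)
if __name__=="__main__":
    print(X.round(1),np.abs(S.fun).max(),max(np.abs(zt(q)-z).max() for q,_,z in D))
    for t in(36,40,44,48):
        print(t)
        for th,dip in((.97,1.055),(.96,1.73),(.73,1.571)):
            R=tool(90-np.degrees(dip),t);s=m2w(rod(th,dip,140))
            print("  ",ik(s-R[:,2]*80,R),ik(s-R[:,2]*3,R))
E
python3 kin.py
```

```text
[260.8   0.6 497.9  -2.9 384.3  72.2 299.3  63.4 139.9   1.4] 0.5463994207088945 0.00197218088966844
36
   (array([-14.8,  -6.3, -48.1,  12.2,  29.6]), np.float64(0.0)) (array([ -9.4,   3.7, -49.1,  -1.1,  26.3]), np.float64(0.0))
   (array([  1.9,  -5.6, -44.3,  15.9, -11.4]), np.float64(0.0)) (array([ -0.2,   4. , -45.9,   4.3, -10.2]), np.float64(0.0))
   (array([ -8. ,  -5. , -49.2,   9.9,   1.7]), np.float64(0.0)) (array([ -7.6,   6.1, -49.8,  -1.9,   1.5]), np.float64(0.0))
40
   (array([-14.1,  -8.4, -53.6,   4.1,  28.3]), np.float64(0.0)) (array([ -8.7,   3. , -53.6,  -9.5,  24.7]), np.float64(0.0))
   (array([  1.8,  -7.6, -49.7,   8.4, -11.4]), np.float64(0.0)) (array([ -0.3,   3.1, -50.6,  -3.5, -10. ]), np.float64(0.0))
   (array([ -8.1,  -6.6, -54.5,   2.2,   2. ]), np.float64(0.0)) (array([ -7.7,   5.7, -54.4, -10.1,   1.8]), np.float64(0.0))
44
   (array([-13.1,  -9.8, -58.9,  -4.6,  26.7]), np.float64(0.0)) (array([ -7.8,   3. , -58.1, -18.3,  22.8]), np.float64(0.0))
   (array([  1.8,  -9.1, -55.1,   0.4, -11.2]), np.float64(0.0)) (array([ -0.5,   2.9, -55.2, -11.9,  -9.7]), np.float64(0.0))
   (array([ -8.3,  -7.5, -59.9,  -6.3,   2.3]), np.float64(0.0)) (array([ -7.9,   6.1, -58.9, -18.9,   2. ]), np.float64(0.0))
48
   (array([-11.8, -10.4, -64.1, -13.9,  24.6]), np.float64(0.0)) (array([ -6.7,   3.8, -62.3, -27.7,  20.6]), np.float64(0.0))
   (array([  1.6,  -9.8, -60.5,  -8.3, -11. ]), np.float64(0.0)) (array([ -0.7,   3.4, -59.7, -21. ,  -9.3]), np.float64(0.0))
   (array([ -8.5,  -7.5, -65.2, -15.6,   2.6]), np.float64(0.0)) (array([ -8. ,   7.3, -63.3, -28.6,   2.2]), np.float64(0.0))
```

Run:
```python
from h import *
from bench import *
dip=1.055;R=tool(90-np.degrees(dip),41)
s=m2w(rod(.97,dip,140)); print(s,R.round(2).tolist())
o=observe()
rows([(o["position"]+[-60,0,40],R),(s-R[:,2]*80,R)],o)
```

```text
[600.15034728 100.34777119 173.56439649] [[-0.72, 0.08, 0.69], [0.39, 0.87, 0.31], [-0.57, 0.49, -0.66]]
[0.0096, 0.0422, -0.2364] [-0.0219, 0.1634, -0.0064]
[0.23, -0.1562, 0.0346] [-0.0219, 0.1634, -0.0064]
```

jog_arm(
  steps=[0.0,0.04,-0.24,-0.022,0.163,-0.006,-0.3,0.0,0.04,-0.24,-0.022,0.163,-0.006,-0.3,0.12,-0.05,-0.2,-0.022,0.163,-0.006,-0.3,0.23,-0.156,-0.06,-0.022,0.163,-0.006,-0.3,0.23,-0.156,-0.06,-0.022,0.163,-0.006,-0.3,0.23,-0.156,-0.06,-0.022,0.163,-0.006,-0.3],
)

```text
time_s: 10.75
position: [522.0, 70.6, 242.2]
eef_rot: [[-0.723, 0.075, 0.687], [0.389, 0.866, 0.315], [-0.572, 0.494, -0.655]]
force: [0.8, -0.9, 0.9]
opening: 55.7
```

Run:
```python
from h import *
from bench import *
o=observe();print(o["position"],o["joint_positions"].round(1),o["force"])
dip=1.055;R=tool(90-np.degrees(dip),41)
t=m2w(rod(.97,dip,140));rows([(t-R[:,2]*80,R),(t-R[:,2]*3,R)],o)
s=snapshot("wrist"); T=np.eye(4);T[:3,:3]=o["eef_rot"];T[:3,3]=o["position"];s["pose"]=T@s["tool_from_camera"]
pickle.dump(s,open("w3.pkl","wb"));cv2.imwrite("pics/w3.png",s["pixels"])
```

```text
[522.03838412  70.62296006 242.15552433] [-15.8 -13.3 -55.2   6.8  29.3  11.7] [ 0.76957139 -0.93532354  0.87109908]
[-0.0193, -0.0073, 0.0931] [0.0011, 0.0009, 0.0]
[-0.019, -0.0078, 0.3498] [0.0011, 0.0009, 0.0]
```

View pics/w3.png

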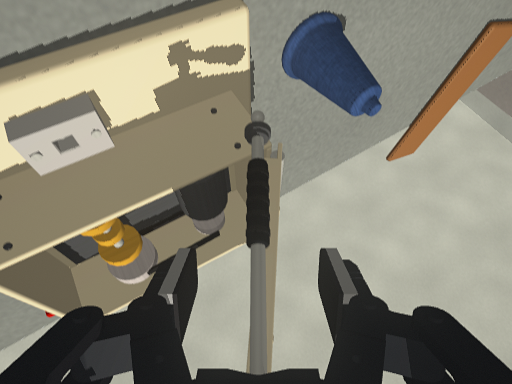

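The rod is centred at column 258, with the sleeve at rows 158–245. The socket hole shows at about (67,143). I'll measure both and then grip.

Run:
```python
from h import *
s=pickle.load(open("w3.pkl","rb"))
for n,u,v in[("hole",67,143),("scornL",5,126),("scornT",87,95),("scornR",112,150),("scornB",41,175)]:
    print(n,w2m(atz(s,u,v,52)).round(1),w2m(atd(s,u,v)).round(1))
for u,v in[(55,128),(90,125),(45,160)]: print("top",w2m(atd(s,u,v)).round(1))
for n,u,v in[("slv",257,165),("slv",258,200),("slv",258,238),("rod",259,280),("rod",260,340),("foot",258,117),("collar",258,128)]: print(n,w2m(atd(s,u,v)).round(1),(np.linalg.inv(s["pose"])@np.r_[atd(s,u,v),1])[:3].round(0))
c=s["pixels"][80:190,0:140];cv2.imwrite("pics/w3c.png",cv2.resize(c,None,fx=5,fy=5,interpolation=cv2.INTER_CUBIC))
```

```text
hole [-132.   -28.9   52. ] [-126.6  -30.    46.4]
scornL [-167.3  -55.7   52. ] [-154.6  -60.7   36.2]
scornT [-168.9    3.3   52. ] [-154.8    2.1   34.4]
scornR [-105.1   -1.2   52. ] [-103.5   -1.3   50.5]
scornB [-109.1  -61.5   52. ] [-102.6  -63.6   45.8]
top [-151.1  -29.2   52.7]
top [-142.2   -6.    53.2]
top [-124.5  -50.4   53.1]
slv [-141.2   92.   153. ] [ -0. -21. 259.]
slv [-142.    77.5  180. ] [  0.   5. 242.]
slv [-141.3   63.4  204.9] [  0.  30. 228.]
rod [-138.1   50.5  228.8] [  1.  55. 217.]
rod [-138.5   33.5  259.7] [  1.  85. 199.]
foot [-135.8  119.   107.1] [  0. -64. 290.]
collar [-143.   109.8  123.2] [  0. -52. 275.]
```

View pics/w3c.png

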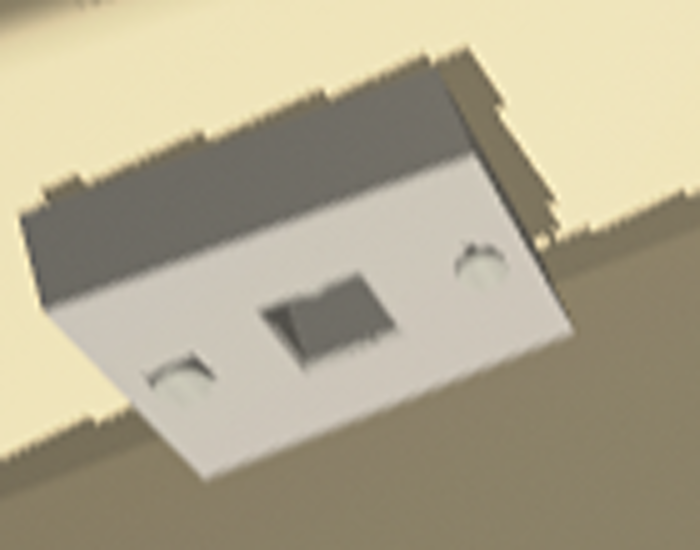

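jog_arm(
  steps=[-0.019,-0.008,0.1,0.001,0.001,0,-0.3,-0.019,-0.008,0.2,0.001,0.001,0,-0.3,-0.019,-0.008,0.3,0.001,0.001,0,-0.3,-0.019,-0.008,0.345,0.001,0.001,0,-0.3,-0.019,-0.008,0.345,0.001,0.001,0,-0.3,-0.019,-0.008,0.345,0.001,0.001,0,1,-0.019,-0.008,0.345,0.001,0.001,0,1,-0.019,-0.008,0.345,0.001,0.001,0,1,-0.019,-0.008,0.345,0.001,0.001,0,1,-0.019,-0.008,0.345,0.001,0.001,0,1],
  grip_force=60,
)

```text
time_s: 12.05
position: [596.9, 98.0, 176.6]
eef_rot: [[-0.722, 0.076, 0.687], [0.389, 0.867, 0.313], [-0.572, 0.493, -0.656]]
force: [-6.0, -1.4, 6.1]
opening: 14.2
```

Sleeve gripped. Refitting gives cover ≈ 0.985, rod dip ≈ 1.069 and hole y ≈ -29 in the machine frame. Next I plan the swing as a rigid rotation about the pivot.

```bash
cat >> h.py <<'E'
HY=131.
def piv(th): return np.array([-130,HY-215*np.cos(th),118+215*np.sin(th)])
def rodpose(o,st0,st1):
    """tool pose after chain goes from st0=(theta,dip) to st1, tool rigid with the rod"""
    Q=Ro.from_euler('x',-(st1[1]-st0[1])).as_matrix()
    p=w2m(o["position"]);p1=piv(st1[0])+Q@(p-piv(st0[0]))
    return m2w(p1),RM@Q@RM.T@o["eef_rot"]
E
python3 - <<'E'
from h import *
from bench import *
s=pickle.load(open("w3.pkl","rb"))
f=lambda u,v:w2m(atz(s,(u+.5)/5-.5,(v+.5)/5-.5+80,52.))[:2]
H=[f(*x) for x in((260,312),(360,272),(397,325),(305,370))];C=[f(*x) for x in((48,307),(475,152),(572,330),(205,480))]
print(np.round(H,1).tolist(),np.mean(H,0).round(1));print(np.round(C,1).tolist(),np.mean(C,0).round(1))
o=observe();print(w2m(o["position"]+3*o["eef_rot"][:,2]).round(1),o["joint_positions"].round(1),o["force"].round(1))
rows([rodpose(o,(.985,1.069),(.985,x)) for x in np.linspace(1.069,1.758,7)[1:]],o)
E
```

```text
[[-138.7, -37.8], [-139.1, -21.9], [-125.6, -21.9], [-123.7, -38.0]] [-131.8  -29.9]
[[-153.8, -60.8], [-153.5, 2.7], [-109.4, 2.2], [-108.6, -62.1]] [-131.3  -29.5]
[-131.    76.   174.6] [ -8.7   2.6 -55.  -11.5  24.4  17.6] [-6.  -1.4  6.1]
[-0.0032, -0.0518, -0.0036] [0.0551, -0.0, -0.0481]
[-0.0102, -0.1026, -0.0117] [0.1102, -0.0, -0.0961]
[-0.0211, -0.1519, -0.0241] [0.1652, -0.0, -0.1442]
[-0.0356, -0.199, -0.0407] [0.2203, -0.0, -0.1923]
[-0.0535, -0.2433, -0.0613] [0.2754, -0.0001, -0.2403]
[-0.0747, -0.2841, -0.0855] [0.3305, -0.0001, -0.2884]
```

jog_arm(
  steps=[-0.001,-0.026,-0.001,0.0275,0,-0.024,1,-0.003,-0.052,-0.0036,0.055,0,-0.048,1,-0.006,-0.077,-0.007,0.0825,0,-0.072,1,-0.01,-0.103,-0.012,0.11,0,-0.096,1,-0.021,-0.152,-0.024,0.165,0,-0.144,1,-0.0356,-0.199,-0.041,0.22,0,-0.192,1,-0.0535,-0.243,-0.061,0.275,0,-0.24,1,-0.075,-0.284,-0.0855,0.33,0,-0.288,1,-0.075,-0.284,-0.0855,0.33,0,-0.288,1,-0.075,-0.284,-0.0855,0.33,0,-0.288,1],
)

```text
time_s: 13.3
position: [588.4, 7.9, 162.5]
eef_rot: [[-0.763, 0.085, 0.641], [-0.046, 0.982, -0.185], [-0.645, -0.171, -0.745]]
force: [3.5, 1.5, -4.6]
opening: 14.3
```

```bash
cat >> h.py <<'E'
def wrist(name):
    from bench import snapshot,observe
    o=observe();print(o["time_s"],o["position"].round(1),o["joint_positions"].round(1),"F",o["force"].round(1),"T",o["torque"].round(2))
    s=snapshot("wrist"); T=np.eye(4);T[:3,:3]=o["eef_rot"];T[:3,3]=o["position"];s["pose"]=T@s["tool_from_camera"]
    pickle.dump((s,o),open(name+".pkl","wb"));cv2.imwrite(f"pics/{name}.png",s["pixels"]);return s,o
E
python3 - <<'E'
from h import *
s,o=wrist("w4")
cv2.imwrite("pics/w4c.png",cv2.resize(s["pixels"][0:256,90:430],None,fx=2.3,fy=2.3,interpolation=cv2.INTER_CUBIC))
E
```

```text
13.3 [588.4   7.9 162.5] [ -0.    2.4 -51.4  -4.6 -10.6  -2.7] F [ 3.5  1.5 -4.6] T [0.17 0.79 0.27]
```

View pics/w4c.png

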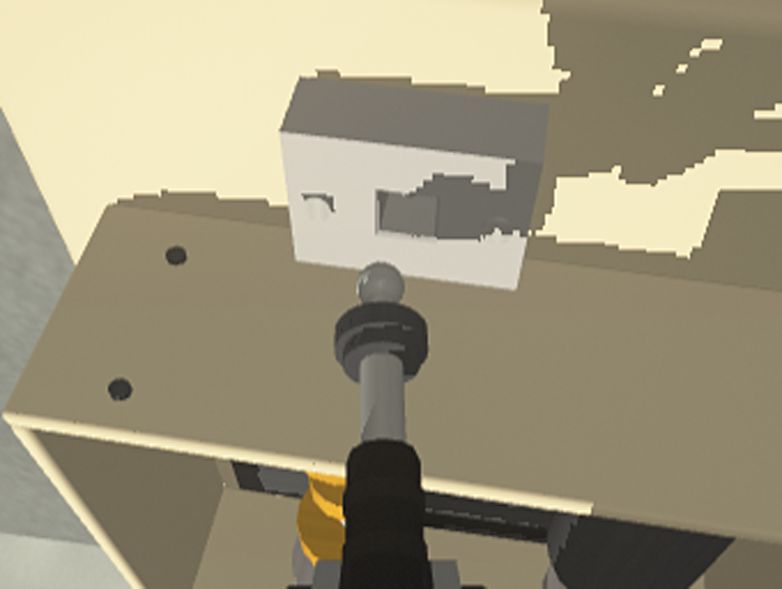

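The ball shows at crop (380,285) and the hole's centre at (406,213), so I can compare them through the same camera.

Run:
```python
from h import *
s,o=pickle.load(open("w4.pkl","rb"))
f=lambda u,v:((u+.5)/2.3-.5+90,(v+.5)/2.3-.5)
b=f(380,285);d=s["depth"][int(b[1]+.5),int(b[0]+.5)]
r=ray(s,*b);r/=np.linalg.norm(r);pc=ray(s,*b)*d+6*r
print("ball",w2m(s["pose"][:3,:3]@pc+s["pose"][:3,3]).round(1),d, "px radius mm",22/2.3*d/s["fx"])
C=[(376,190),(438,196),(436,238),(375,231)]
print("hole",np.mean([w2m(atz(s,*f(*c),52.)) for c in C],0).round(1))
print("soc",[w2m(atz(s,*f(*c),52.)).round(1).tolist() for c in((281,131),(297,262),(516,290),(547,160))])
print("topdepth",w2m(atd(s,*f(340,170))).round(1),w2m(atd(s,*f(400,255))).round(1))
for u,v in((383,390),(383,420),(383,340)): print("rod",w2m(atd(s,*f(u,v))).round(1))
g=w2m(o["position"]+3*o["eef_rot"][:,2]);rd=RM.T@o["eef_rot"]@Ro.from_euler('y',0).as_matrix()
# rod direction rigid with tool: from initial grip dip 1.069
print("sleeve by arm",g.round(1))
```

```text
ball [-133.1  -32.    77.7] 189.96848 px radius mm 5.2812357
hole [-132.9  -29.6   52. ]
soc [[-154.4, -61.0, 52.0], [-109.4, -61.4, 52.0], [-109.7, 2.7, 52.0], [-155.1, 3.5, 52.0]]
topdepth [-145.5  -46.6   52.9] [-118.6  -30.8   52.9]
rod [-137.7  -25.3  111.7]
rod [-137.5  -24.   119.3]
rod [-142.   -27.1  101.4]
sleeve by arm [-131.7  -16.   160.3]
```

```bash
cat >> h.py <<'E'
from scipy.optimize import fsolve
def chain(y,z):
    return fsolve(lambda q:[HY-215*np.cos(q[0])+223*np.cos(q[1])-y,118+215*np.sin(q[0])-223*np.sin(q[1])-z],[.9,1.7])
def ballT():
    s,o=pickle.load(open("w4.pkl","rb"));u,v=(380.5)/2.3-.5+90,(285.5)/2.3-.5
    r=ray(s,u,v);pc=r*189.97+6*r/np.linalg.norm(r);T=s["tool_from_camera"];return T[:3,:3]@pc+T[:3,3]
def ball(o): return w2m(o["position"]+o["eef_rot"]@ballT())
def plan(targets):
    from bench import observe
    o=observe();b=ball(o);st0=chain(b[1],b[2])
    print("t",o["time_s"],"ball",b.round(2),"th,dip",st0.round(3),"j",o["joint_positions"].round(1),"F",o["force"].round(1))
    rows([rodpose(o,st0,chain(*t)) for t in targets],o)
E
python3 - <<'E'
from h import *
plan([(-30.5,72),(-29.6,66),(-29.6,60),(-29.6,57)])
E
```

```text
t 13.35 ball [-133.08  -32.04   77.65] th,dip [0.979 1.765] j [ -0.    2.4 -51.4  -4.6 -10.6  -2.7] F [ 2.8  1.2 -4.4]
[0.0116, -0.0018, 0.0133] [-0.0168, -0.0, 0.0146]
[0.0243, -0.0052, 0.0281] [-0.033, -0.0001, 0.0286]
[0.0376, -0.0101, 0.0434] [-0.0471, -0.0001, 0.0408]
[0.0443, -0.0125, 0.0511] [-0.0539, -0.0001, 0.0467]
```

jog_arm(
  steps=[0.0058,-0.0009,0.0066,-0.0084,0,0.0073,1,0.0116,-0.0018,0.0133,-0.0168,0,0.0146,1,0.018,-0.0035,0.0207,-0.025,0,0.0216,1,0.0243,-0.0052,0.0281,-0.033,0,0.0286,1,0.031,-0.0076,0.0358,-0.04,0,0.0347,1,0.0376,-0.01,0.0434,-0.0471,0,0.0408,1,0.0376,-0.01,0.0434,-0.0471,0,0.0408,1,0.0376,-0.01,0.0434,-0.0471,0,0.0408,1],
)

```text
time_s: 14.35
position: [587.9, 1.7, 145.9]
eef_rot: [[-0.757, 0.087, 0.647], [0.017, 0.993, -0.113], [-0.653, -0.074, -0.754]]
force: [0.2, 3.5, -4.5]
opening: 14.2
```

Run:
```python
from h import *
plan([(-29.6,57),(-29.6,54),(-29.6,51),(-29.6,48),(-29.6,45),(-29.6,42)])
s,o=wrist("w5")
cv2.imwrite("pics/w5c.png",cv2.resize(s["pixels"][50:190,170:350],None,fx=4,fy=4,interpolation=cv2.INTER_CUBIC))
```

```text
t 14.35 ball [-133.08  -29.9    59.88] th,dip [0.866 1.668] j [ -4.1   3.2 -53.4  -7.6  -3.8  -2.1] F [ 0.2  3.5 -4.5]
[0.0062, -0.0026, 0.0071] [-0.0071, -0.0, 0.0062]
[0.0127, -0.0058, 0.0147] [-0.0138, -0.0, 0.0119]
[0.0193, -0.009, 0.0223] [-0.0203, -0.0, 0.0176]
[0.0259, -0.012, 0.0299] [-0.0266, -0.0, 0.0231]
[0.0325, -0.015, 0.0375] [-0.0328, -0.0, 0.0284]
[0.0392, -0.0179, 0.0452] [-0.0389, -0.0, 0.0337]
14.35 [587.9   1.7 145.9] [ -4.1   3.2 -53.4  -7.6  -3.8  -2.1] F [ 0.2  3.5 -4.5] T [0.45 1.   0.44]
```

View pics/w5c.png

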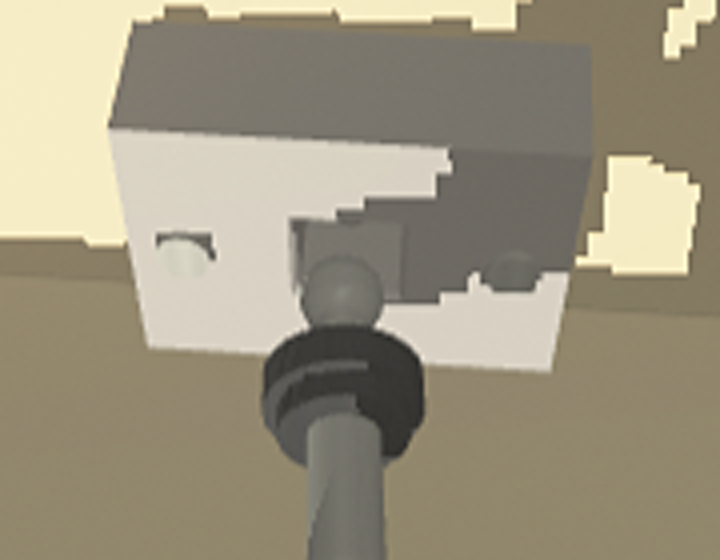

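Run:
```python
from h import *
s,o=pickle.load(open("w5.pkl","rb"))
f=lambda u,v:((u+.5)/4-.5+170,(v+.5)/4-.5+50)
b=f(342,292);r=ray(s,*b);d=s["depth"][int(b[1]+.5),int(b[0]+.5)];pc=r*d+6*r/np.linalg.norm(r)
print("ball px",b,d,w2m(s["pose"][:3,:3]@pc+s["pose"][:3,3]).round(2))
for c in((291,217),(407,222),(404,300),(298,296)): print("hole corner",w2m(atz(s,*f(*c),52.5)).round(1))
print("soc",[w2m(atz(s,*f(*c),52.5)).round(1).tolist() for c in((109,127),(593,154),(551,371),(148,346))])
```

```text
ball px (255.125, 122.625) 187.83258 [-135.    -29.6    60.85]
hole corner [-140.6  -37.4   52.5]
hole corner [-140.8  -21.1   52.5]
hole corner [-124.8  -21.    52.5]
hole corner [-124.4  -37.    52.5]
soc [[-155.0, -61.1, 52.5], [-154.8, 2.7, 52.5], [-110.4, 2.8, 52.5], [-110.6, -61.5, 52.5]]
```

Run:
```python
from h import *
plan([(-29.2,z) for z in (57,54,51,49)])
```

```text
t 14.4 ball [-133.07  -29.89   59.9 ] th,dip [0.866 1.668] j [ -4.1   3.2 -53.4  -7.6  -3.8  -2.1] F [ 1.1  3.8 -4.4]
[0.0062, -0.0017, 0.0071] [-0.0079, -0.0, 0.0069]
[0.0127, -0.005, 0.0147] [-0.0146, -0.0, 0.0127]
[0.0193, -0.0081, 0.0222] [-0.0211, -0.0, 0.0183]
[0.0237, -0.0102, 0.0273] [-0.0254, -0.0, 0.022]
```

jog_arm(
  steps=[0.0031,-0.0008,0.0036,-0.004,0,0.0035,1,0.0062,-0.0017,0.0071,-0.0079,0,0.0069,1,0.0095,-0.0034,0.0109,-0.0113,0,0.0098,1,0.0127,-0.005,0.0147,-0.0146,0,0.0127,1,0.016,-0.0066,0.0185,-0.0179,0,0.0155,1,0.0193,-0.0081,0.0222,-0.0211,0,0.0183,1,0.0193,-0.0081,0.0222,-0.0211,0,0.0183,1],
)

```text
time_s: 15.28
position: [587.9, -0.8, 138.0]
eef_rot: [[-0.754, 0.086, 0.651], [0.046, 0.996, -0.078], [-0.655, -0.029, -0.755]]
force: [-3.7, 4.8, -0.2]
opening: 13.8
```

Run:
```python
from h import *
plan([(-29.2,z) for z in (49,47,45,43,41)])
```

```text
t 15.275 ball [-132.76  -28.57   51.65] th,dip [0.814 1.625] j [ -6.    3.9 -54.4  -9.3  -0.6  -1.9] F [-3.7  4.8 -0.2]
[0.0058, -0.0045, 0.0067] [-0.0044, -0.0, 0.0038]
[0.0102, -0.0068, 0.0117] [-0.0086, -0.0, 0.0074]
[0.0146, -0.009, 0.0167] [-0.0127, -0.0, 0.011]
[0.0189, -0.0113, 0.0218] [-0.0167, -0.0, 0.0145]
[0.0233, -0.0135, 0.0268] [-0.0207, -0.0, 0.018]
```

jog_arm(
  steps=[0.0029,-0.0022,0.0033,-0.0022,0,0.0019,1,0.0058,-0.0045,0.0067,-0.0044,0,0.0038,1,0.008,-0.0056,0.0092,-0.0065,0,0.0056,1,0.0102,-0.0068,0.0117,-0.0086,0,0.0074,1,0.0102,-0.0068,0.0117,-0.0086,0,0.0074,1],
)

```text
time_s: 15.9
position: [587.6, -3.0, 133.1]
eef_rot: [[-0.753, 0.086, 0.652], [0.057, 0.996, -0.065], [-0.655, -0.012, -0.755]]
force: [-0.1, 4.5, -3.4]
opening: 13.9
```

Run:
```python
from h import *
plan([(-29.2,z) for z in (45,44,43,42,41)])
```

```text
t 15.9 ball [-132.88  -29.23   46.73] th,dip [0.783 1.606] j [ -6.9   4.4 -54.9 -10.2   0.8  -1.9] F [-0.1  4.5 -3.4]
[0.0038, -0.002, 0.0043] [-0.0036, -0.0, 0.0031]
[0.0059, -0.0032, 0.0068] [-0.0057, -0.0, 0.0049]
[0.0081, -0.0044, 0.0093] [-0.0077, -0.0, 0.0067]
[0.0103, -0.0055, 0.0119] [-0.0097, -0.0, 0.0084]
[0.0125, -0.0067, 0.0144] [-0.0117, -0.0, 0.0101]
```

jog_arm(
  steps=[0.0019,-0.001,0.0022,-0.0018,0,0.0016,1,0.0038,-0.002,0.0043,-0.0036,0,0.0031,1,0.0059,-0.0032,0.0068,-0.0057,0,0.0049,1,0.0059,-0.0032,0.0068,-0.0057,0,0.0049,1],
)

```text
time_s: 16.4
position: [587.5, -4.0, 130.4]
eef_rot: [[-0.753, 0.086, 0.653], [0.065, 0.996, -0.056], [-0.655, 0.0, -0.755]]
force: [-1.7, 5.4, -1.9]
opening: 14.1
```

Run:
```python
from h import *
plan([(-29.2,z) for z in (43.5,42.5,41.5,40.5,39.5)])
```

```text
t 16.4 ball [-132.9   -29.3    43.96] th,dip [0.765 1.594] j [ -7.4   4.6 -55.1 -10.7   1.6  -1.9] F [-1.7  5.4 -1.9]
[0.001, -0.0003, 0.0011] [-0.0011, -0.0, 0.001]
[0.0032, -0.0016, 0.0036] [-0.0031, -0.0, 0.0027]
[0.0053, -0.0027, 0.0062] [-0.0051, -0.0, 0.0045]
[0.0075, -0.0039, 0.0087] [-0.0071, -0.0, 0.0062]
[0.0097, -0.0051, 0.0112] [-0.0091, -0.0, 0.0079]
```

jog_arm(
  steps=[0.0011,-0.0006,0.0012,-0.001,0,0.0009,1,0.0022,-0.0012,0.0025,-0.002,0,0.0018,1,0.0022,-0.0012,0.0025,-0.002,0,0.0018,1],
)

```text
time_s: 16.77
position: [587.5, -4.4, 129.3]
eef_rot: [[-0.752, 0.086, 0.653], [0.068, 0.996, -0.053], [-0.655, 0.004, -0.755]]
force: [-0.3, 4.8, -2.6]
opening: 13.6
```

jog_arm(
  steps=[0.0011,-0.0006,0.0012,-0.001,0,0.0009,1,0.0018,-0.001,0.0021,-0.0017,0,0.0015,1,0.0018,-0.001,0.0021,-0.0017,0,0.0015,1],
)

```text
time_s: 17.15
position: [587.4, -4.8, 128.6]
eef_rot: [[-0.752, 0.086, 0.653], [0.07, 0.996, -0.051], [-0.655, 0.008, -0.755]]
force: [-2.7, 5.5, -1.4]
opening: 13.8
```

Run:
```python
from h import *
plan([(-29.2,z) for z in (41,40,39)])
```

```text
t 17.15 ball [-132.95  -29.39   42.11] th,dip [0.753 1.587] j [ -7.8   4.8 -55.3 -11.    2.2  -1.9] F [-2.7  5.5 -1.4]
[0.0024, -0.001, 0.0028] [-0.0026, -0.0, 0.0023]
[0.0046, -0.0022, 0.0053] [-0.0046, -0.0, 0.004]
[0.0068, -0.0034, 0.0078] [-0.0065, -0.0, 0.0057]
```

jog_arm(
  steps=[0.0011,-0.0005,0.0012,-0.001,0,0.0009,1,0.0018,-0.0009,0.0021,-0.0017,0,0.0015,1,0.0018,-0.0009,0.0021,-0.0017,0,0.0015,1],
)

```text
time_s: 17.52
position: [587.4, -5.1, 127.7]
eef_rot: [[-0.752, 0.086, 0.654], [0.072, 0.996, -0.048], [-0.655, 0.011, -0.755]]
force: [-2.6, 5.1, -1.0]
opening: 14.0
```

jog_arm(
  steps=[0.0011,-0.0005,0.0012,-0.001,0,0.0009,1,0.0018,-0.0009,0.0021,-0.0017,0,0.0015,1,0.0018,-0.0009,0.0021,-0.0017,0,0.0015,1],
)

```text
time_s: 17.9
position: [587.3, -5.3, 126.9]
eef_rot: [[-0.752, 0.086, 0.654], [0.075, 0.996, -0.046], [-0.655, 0.014, -0.755]]
force: [-3.3, 4.6, -0.3]
opening: 14.0
```

Run:
```python
from h import *
plan([(-29.2,z) for z in (40,39,38)])
```

```text
t 17.9 ball [-132.97  -29.36   40.49] th,dip [0.743 1.58 ] j [ -8.1   5.  -55.5 -11.3   2.7  -1.8] F [-3.3  4.6 -0.3]
[0.0011, -0.0003, 0.0012] [-0.0013, -0.0, 0.0011]
[0.0032, -0.0015, 0.0037] [-0.0033, -0.0, 0.0028]
[0.0054, -0.0027, 0.0062] [-0.0052, -0.0, 0.0045]
```

jog_arm(
  steps=[0.0006,-0.0003,0.0007,-0.0006,0,0.0005,1,0.0012,-0.0006,0.0014,-0.0012,0,0.001,1,0.0012,-0.0006,0.0014,-0.0012,0,0.001,1],
)

```text
time_s: 18.27
position: [587.3, -5.5, 126.4]
eef_rot: [[-0.752, 0.086, 0.654], [0.076, 0.996, -0.044], [-0.655, 0.017, -0.755]]
force: [-2.3, 5.9, -0.4]
opening: 14.2
```

jog_arm(
  steps=[0.0006,-0.0003,0.0007,-0.0006,0,0.0005,1,0.0012,-0.0006,0.0014,-0.0012,0,0.001,1,0.0012,-0.0006,0.0014,-0.0012,0,0.001,1],
)

```text
time_s: 18.65
position: [587.3, -5.7, 125.8]
eef_rot: [[-0.752, 0.086, 0.654], [0.078, 0.996, -0.042], [-0.655, 0.019, -0.755]]
force: [-2.9, 4.6, -0.6]
opening: 14.1
```

jog_arm(
  steps=[0.0006,-0.0003,0.0007,-0.0006,0,0.0005,1,0.0012,-0.0006,0.0014,-0.0012,0,0.001,1,0.0012,-0.0006,0.0014,-0.0012,0,0.001,1],
)

```text
time_s: 19.02
position: [587.3, -5.8, 125.2]
eef_rot: [[-0.751, 0.086, 0.654], [0.079, 0.996, -0.04], [-0.655, 0.022, -0.755]]
force: [-3.5, 5.1, -0.1]
opening: 13.7
```

Run:
```python
from h import *
plan([(-29.2,z) for z in (38.5,38,37)])
```

```text
t 19.025 ball [-132.97  -29.23   38.79] th,dip [0.733 1.573] j [ -8.4   5.2 -55.6 -11.7   3.2  -1.8] F [-3.5  5.1 -0.1]
[0.0006, -0.0003, 0.0007] [-0.0006, -0.0, 0.0005]
[0.0017, -0.0009, 0.002] [-0.0016, -0.0, 0.0014]
[0.0039, -0.0021, 0.0045] [-0.0035, -0.0, 0.003]
```

jog_arm(
  steps=[0.0006,-0.0003,0.0007,-0.0006,0,0.0005,1,0.0012,-0.0006,0.0014,-0.0012,0,0.001,1,0.0012,-0.0006,0.0014,-0.0012,0,0.001,1],
)

```text
time_s: 19.4
position: [587.3, -6.0, 124.8]
eef_rot: [[-0.751, 0.086, 0.655], [0.081, 0.996, -0.038], [-0.655, 0.024, -0.755]]
force: [-4.9, 4.3, 1.5]
opening: 14.0
```

jog_arm(
  steps=[0.0006,-0.0003,0.0007,-0.0006,0,0.0005,1,0.0012,-0.0006,0.0014,-0.0012,0,0.001,1,0.0012,-0.0006,0.0014,-0.0012,0,0.001,1],
)

```text
time_s: 19.77
position: [587.4, -6.0, 124.7]
eef_rot: [[-0.75, 0.085, 0.655], [0.082, 0.996, -0.036], [-0.656, 0.027, -0.754]]
force: [-9.0, 5.7, 5.4]
opening: 13.8
```

Run:
```python
from h import *
plan([(-29.2,z) for z in (37,36)])
```

```text
t 19.775 ball [-132.83  -28.91   38.31] th,dip [0.73  1.569] j [ -8.6   5.2 -55.7 -11.9   3.6  -1.8] F [-9.   5.7  5.4]
[0.0028, -0.0022, 0.0032] [-0.0019, -0.0, 0.0016]
[0.005, -0.0034, 0.0058] [-0.0038, -0.0, 0.0033]
```

Contact: the height has stopped changing and Fz is rising. I'll press on in small steps and ease the unwanted forward push in x.

jog_arm(
  steps=[0.0007,0,5e-05,0,0,0,1,0.0014,0,0.0001,0,0,0,1,0.0014,0,0.0001,0,0,0,1],
)

```text
time_s: 20.15
position: [587.4, -6.0, 124.8]
eef_rot: [[-0.75, 0.085, 0.656], [0.082, 0.996, -0.036], [-0.656, 0.027, -0.754]]
force: [-8.2, 6.7, 5.5]
opening: 14.1
```

jog_arm(
  steps=[0.0007,0,5e-05,0,0,0,1,0.0014,0,0.0001,0,0,0,1,0.0014,0,0.0001,0,0,0,1],
)

```text
time_s: 20.52
position: [587.3, -6.0, 124.7]
eef_rot: [[-0.75, 0.085, 0.656], [0.082, 0.996, -0.036], [-0.657, 0.027, -0.754]]
force: [-8.6, 5.6, 5.9]
opening: 14.2
```

jog_arm(
  steps=[0.0006,0,0.0006,0,0,0,1,0.0011,0,0.0013,0,0,0,1,0.0011,0,0.0013,0,0,0,1],
)

```text
time_s: 20.9
position: [587.4, -6.0, 124.7]
eef_rot: [[-0.749, 0.085, 0.657], [0.082, 0.996, -0.036], [-0.657, 0.027, -0.753]]
force: [-13.8, 6.8, 11.2]
opening: 14.2
```

Run:
```python
from h import *
plan([(-29.2,37)])
s,o=wrist("w6")
cv2.imwrite("pics/w6c.png",cv2.resize(s["pixels"][50:200,160:360],None,fx=4,fy=4,interpolation=cv2.INTER_CUBIC))
```

```text
t 20.9 ball [-132.65  -28.95   38.24] th,dip [0.729 1.569] j [ -8.6   5.3 -55.9 -12.1   3.6  -1.8] F [-13.8   6.8  11.2]
[0.0027, -0.002, 0.0031] [-0.0018, -0.0, 0.0016]
20.9 [587.4  -6.  124.7] [ -8.6   5.3 -55.9 -12.1   3.6  -1.8] F [-13.8   6.8  11.2] T [0.35 1.06 0.7 ]
```

View pics/w6c.png

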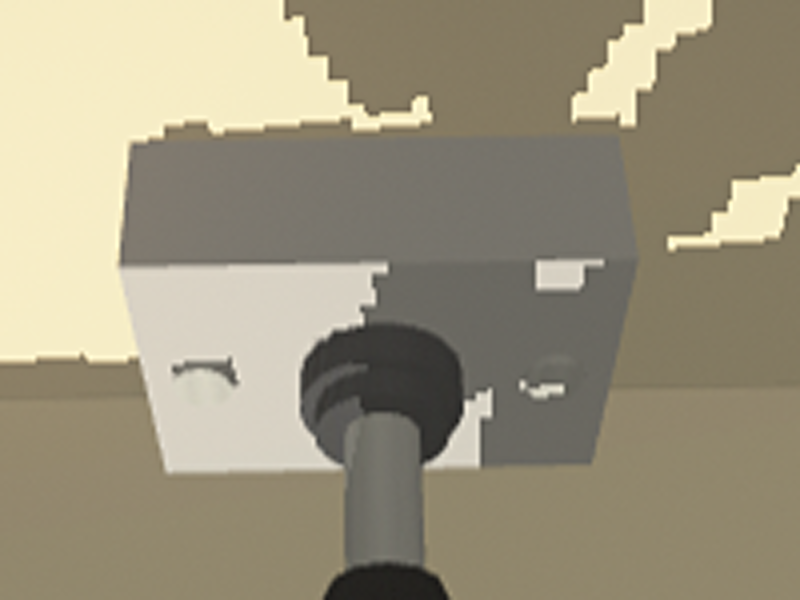

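jog_arm(
  steps=[0.0002,0,0.0003,0,0,0,1,0.0004,0,0.0007,0,0,0,1,0.0004,0,0.0007,0,0,0,1,0.0004,0,0.0007,0,0,0,1],
)

```text
time_s: 21.45
position: [587.4, -6.0, 124.7]
eef_rot: [[-0.749, 0.085, 0.657], [0.082, 0.996, -0.036], [-0.658, 0.027, -0.753]]
force: [-15.7, 5.9, 13.7]
opening: 14.1
```

jog_arm(
  steps=[0.0002,0,0.0004,0,0,0,1,0.0002,0,0.0004,0,0,0,1,0.0002,0,0.0004,0,0,0,1,0.0002,0,0.0004,0,0,0,1],
)

```text
time_s: 21.95
position: [587.4, -6.0, 124.6]
eef_rot: [[-0.749, 0.085, 0.657], [0.082, 0.996, -0.036], [-0.658, 0.027, -0.753]]
force: [-17.4, 5.7, 16.0]
opening: 14.4
```

Run:
```python
from h import *
plan([(-29.2,37)])
from bench import *
s=snapshot("scene");pickle.dump(s,open("scene3.pkl","wb"))
```

```text
t 21.95 ball [-132.54  -28.95   38.21] th,dip [0.729 1.569] j [ -8.6   5.3 -55.9 -12.2   3.6  -1.8] F [-17.4   5.7  16. ]
[0.0026, -0.002, 0.003] [-0.0018, -0.0, 0.0015]
```

Fz reads 16 N, which puts about 11–14 N on the socket. The ball is about 14 mm below the mouth and the cover at about 0.73. Releasing and backing straight out.

jog_arm(
  steps=[0,0,0,0,0,0,0.5,0,0,0,0,0,0,0.2,0,0,0,0,0,0,0,0,0,0,0,0,0,-0.2,0,0,-0.02,0,0,0,-0.2,0,0,-0.08,0,0,0,-0.2,0,0,-0.18,0,0,0,-0.2,0,0,-0.3,0,0,0,-0.2,0,0,-0.4,0,0,0,-0.2,0,0,-0.4,0,0,0,-0.2,0,0,-0.4,0,0,0,-0.2],
)

```text
time_s: 23.38
position: [508.8, -2.1, 213.4]
eef_rot: [[-0.75, 0.087, 0.655], [0.083, 0.996, -0.037], [-0.656, 0.026, -0.754]]
force: [0.4, 0.6, 0.5]
opening: 51.4
```

Run:
```python
from h import *
from bench import *
s,o=wrist("w7")
a=snapshot("scene")
cv2.imwrite("pics/end.png",np.hstack([cv2.resize(s["pixels"],(400,300)),cv2.resize(a["pixels"][100:340,100:400],(400,300))]))
# cover angle from depth of the cover's top plane, seen by scene camera
m=[]
for v in range(190,330,3):
    for u in range(150,330,3):
        p=w2m(atd(a,u,v))
        if 130<p[2]<330 and -95<p[0]<95 and -90<p[1]<120: m.append(p)
m=np.array(m);best=None
rng=np.random.default_rng(0)
for _ in range(400):
    i=m[rng.choice(len(m),2,False)]
    if abs(i[0,1]-i[1,1])<40: continue
    k=(i[0,2]-i[1,2])/(i[0,1]-i[1,1]);c=i[0,2]-k*i[0,1];n=np.abs(m[:,2]-k*m[:,1]-c)<3
    if best is None or n.sum()>best.sum(): best=n
k=np.polyfit(m[best,1],m[best,2],1);print("cover angle",-np.arctan(k[0]),best.sum(),len(m))
```

```text
23.375 [508.8  -2.1 213.4] [-10.  -14.  -55.4   7.8   4.4  -2.8] F [0.4 0.6 0.5] T [ 0.05  0.55 -0.01]
cover angle 0.7234607781442411 1001 1049
```

View pics/end.png

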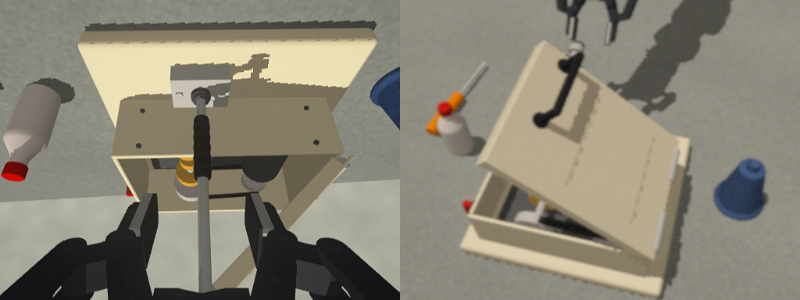

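The rod stands upright with its collar seated on the socket (left half, collar at about (203,95)). The cover is propped at about 0.72, and the bottle, cone and driver haven't moved. Handing in.

```bash
python3 -c "
from bench import *
print(finish_job());o=observe();print(o['time_s'],o['force'])"
```

```text
the job is handed in; nothing more can be done
None
the job is handed in; nothing more can be done
```

The service cover is propped on its rod, the gripper has let go and backed clear, and I handed the job in with the robot's clock at about 23.4 s. The hand-in gives no verdict.

- **How it went:** I lifted the cover to about 0.97–0.98 rad by its handle. I then gripped the rod sleeve, swung the foot over the hole, lowered it in, and pressed until the collar bore on the socket.
- **Push:** the last wrist reading was Fz = 16 N. After the hinges' 2–5 N, that leaves about 11–14 N down on the socket.
- **Last checks before letting go:** the arm pose put the ball centre about 14 mm below the hole's mouth, and within 0.5 mm of its centre along y. The wrist camera showed the collar on the socket.
- **Last checks after letting go:** the scene camera's depth gave a cover angle of about 0.72 rad. Wrist force was about zero, and the bottle, cone and screwdriver looked unmoved, judged by eye.

These did not come out cleanly:
- **Catch:** I saw no distinct click in the force readings. I take it the ball is past the catch from its depth and from the collar contact.
- **Sideways push:** pressing also put about 17 N of forward force on the rod, and trying to ease it had no effect. Part of that may have reached the socket wall. I estimate the total on the socket at 16–19 N, under the 25 N limit, but could not measure it directly.
- **Earlier miss:** my first pose for reaching the rod was out of the arm's range (joint 3 at its limit), so I used a steeper tool tilt instead.

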